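# Set the wardrobe freshener's timer by clicks and put its cover back

## Task

The wardrobe freshener stands open and its timer dial carries no marks: turn the dial anticlockwise all the way back to its stop, then clockwise six clicks, and leave it resting in the sixth click. Then set the loose vented cover onto the freshener's rim so that it sits fully seated and level; put it down rather than dropping it, let go, and leave the other things where they are.

Things in the scene. Friction and masses are not known exactly. Their poses are not given: they have to be found in the camera images.
- freshener: Round white plastic tub, screwed to the board, 190 mm across, 84 mm high, open at the top; origin at the centre of its underside, z up. Wall 5 mm thick (mouth 180 mm across, clear width at least 172 mm). Inside, a flat deck 34 mm above the board has the timer dial at its centre and six flat cedar tablets (tops 40 mm above the board) round it.
- rim (a point): Centre of the freshener's mouth, level with the top of the rim, 84 mm above its underside; z up.
- dial_grip (a point): On the dial's upright axis (the tub's axis) at mid-height of its grip bar, 56 mm above the tub's underside; x along the bar, y across it, z up; turns with the dial. The grey dial is a disc 76 mm across lying on the deck, its top 42 mm above the board, with a straight upright grip bar across its middle: 64 mm long, 14 mm thick, 42 to 70 mm above the board, top 14 mm below the rim.
- dial (a joint): Turn of the dial in rad, growing clockwise seen from above, counted from an arbitrary mark: the stop's reading is not given, it is found by turning anticlockwise until the dial yields no more. From the stop (a resting place too, click nought) it clicks every 24 degrees, ten clicks in all. It starts one to three clicks from the stop.
- dial_top (a point): Top centre of the dial's grip bar, 70 mm above the tub's underside. A spring ball holds the dial in each click: it takes about 0.3 N m to leave one; past the midpoint it snaps on into the next, and when let go it settles into the nearest. The two end stops are rigid.
- cover: Loose round white plastic cover with dark vent slots, 0.13 to 0.25 kg, 46 mm high, lying right way up: a plug 166 mm across and 8 mm deep underneath, a flange 194 mm across and 5 mm thick over it, and a knob at the centre. Origin at the centre of the plug's underside, z up. Seated, the plug is inside the tub's mouth (about 4 mm play all round) and the flange lies flat on the rim.
- cover_seat (a point): Centre of the underside of the cover's flange, 8 mm above the cover's origin; when seated it lies at the height of the rim.
- cover_knob (a point): Centre of the cover's round knob: 36 mm across from 23 to 43 mm above the cover's origin (14 mm radius neck below), top at 46 mm; this point is 33 mm above the origin.
- jar: Bystander: round clear glass trinket jar with lid, 82 mm across, 91 mm high, on the lazy Susan; origin at the centre of its underside.
- tie_clip: Bystander: steel tie clip, 60 mm long, on the lazy Susan; origin at the centre of its underside.
- lint_comb: Bystander: navy plastic lint comb, 150 mm long, on the lazy Susan (a white turntable 260 mm across, its top 22 mm above the board); origin under its middle.
- cedar_block: Bystander: cedar block 100 x 46 x 26 mm lying on the board; origin at the centre of its underside.
- clothes_brush: Bystander: wooden clothes brush 150 x 50 x 38 mm; origin at the centre of its underside.
- shoehorn: Bystander: flat steel shoehorn, 185 mm long, 43 mm wide, 8 mm high; origin under its middle.
- watch_box: Bystander: closed dark wooden watch box 112 x 112 x 73 mm; origin at the centre of its underside.

How it is judged:
By the outcome, as a careful person would: the job done as asked, in the order asked, and still so for the second after the job is handed in, with the robot touching nothing.
It also fails if it takes over 67 s, if anything falls off the work surface, if the arm or the gripper's body presses on something with over 40 N, if the wrist force passes 120 N, or if a joint passes its speed limit or range.

## Robot

A 6-joint arm with a two-finger parallel gripper is mounted at the origin on the work surface. World frame = base frame: x ahead of the robot, y to its left, z up, the work surface at z = 0. Lengths are in m, angles in rad, forces in N, time in s.
With the tool pointing down it reaches from about 0.25 to 0.8 m from the base axis. Payload 8.5 kg.
Tool frame: the origin (TCP) lies on the centre line of the jaws, within the pads' length; the fingertips stand 17 mm ahead of it and the grasp point (between the pads) lies 2 mm behind it; x points along the fingers, y is the direction in which the jaws open and shut, and the axes are right-handed (so a half turn about x gives the same grasp; the last joint's range is limited). The gripper opens to 85 mm and grips with 20 to 120 N. Pads are 22 mm wide; open, the fingers measure 114 mm over their backs; the gripper's body (76 mm by 85 mm) begins 54 mm behind the grasp point. The pads swing forward as they close: fully open they stand 13 mm farther back than shut.
Start: joints at [-1.235, 0.238, -0.013, 1.319, 0, 1.571], TCP at [0.173, -0.496, 0.248] pointing down, gripper open.
Joint ranges: [-2.66, 2.66], [-1.03, 1.9], [-1.14, 1.46], [-1.82, 2.27], [-1.45, 1.34], [-3.14, 3.14]. Speed limits (rad/s): [2.22, 2.22, 2.79, 3.14, 3.14, 3.14].

## Interface

Orientations are given as a rotation vector (axis times angle).
In Python, from workcell import sensors, imaging, robot gives the robot as it stands.
- The arm moves only by the tool apply_moves, never from a script. Its arguments are lists of equal length, an entry for each row: "delta_pos": the shift along the world's x, y, z in mm, a list of three; "delta_rot": the turn, a rotation vector about the world's x, y, z in degrees, a list of three; "hand": the closure in counts, from 0 (fully open) to 255 (shut). In form: {"delta_pos": [[tx, ty, tz], ...], "delta_rot": [[ax, ay, az], ...], "hand": [hand, ...]}. A call has 1 to 12 rows; each row is the pose to reach, as a shift and turn from the pose measured when the call began; what a row does not reach only later rows make up. A row lasts 1/8 s, in which the tool goes at most 62.5 mm and 10.7 degrees, less where a joint would pass 70% of its speed; a pose out of reach is approached as far as the arm can. A call with a gripper value outside its range is refused whole. The fingers move at their own pace and stop on an object; the grip force is fixed at half the most. Time passes only in rows, so rows that repeat a pose let the fingers close. It gives the time, the measured TCP pose, the force and the opening at its end, in the units of the state.
- sensors.read_state(): the state, without advancing time (a new reading comes with each control period).
- imaging.read_camera(name): name is "scene" or "top"; returns (picture, depth): 420x560x3 uint8, blue, green, red; 420x560 float32, m along the optical axis (not along the pixel's ray), 0 where there is no reading.
- imaging.camera_params(name): a dict with "fovy" (degrees; the focal length in pixels is half the picture's height over the tangent of half this angle, whatever the lens; pixels are square), "cx", "cy" (the principal point, pixels), "world_from_camera" (4x4, takes a point from camera to world coordinates). Camera axes: x right, y down, z forward; pixel columns grow to the right and rows downward; lengths in m; the calibration is good to about 2 mm. A picture is of the moment at which its call begins. camera_params takes no time and is no camera call.
- robot.sign_off(): hands the job in, once; it reports no verdict.
The state is a dict: "t": time; "joints": joint angles; "joint_velocities": joint speeds; "joint_efforts": joint torques, N m; "tcp_pos": TCP position; "ee_rot": TCP orientation; "force": force on the tool from outside, world axes, zero at the start; "wrist_torque": the same for the moment, N m; "gripper_width": opening from 0.0 (shut) to 1.0 (fully open).
Only numpy, scipy, OpenCV 4.12 (cv2) and the standard library are available. Lean on these libraries where they do the work, as an engineer would, in place of code of your own. Each camera call takes 0.05 s, during which the arm holds its last target. There are 200 camera calls.

## Working session

There is one attempt and no reset: what is moved stays moved. The work goes in short steps, Python scripts to look and compute and a tool call to move; the robot and the scene stay as the last step left them, time stands still between calls to the robot, and variables do not carry over. Pictures are saved under pics/ and viewed, about 8 in all and at most 12, crops included, and the job is handed in when it is done.

Besides the shell and the picture viewer there is one more tool, called as name(argument=value, ...), one argument or row to a line, values as JSON. apply_moves: Moves the arm, as the interface text tells. Its arguments: {"type":"object","properties":{"delta_pos":{"type":"array","items":{"type":"array","items":{"type":"number"}}},"delta_rot":{"type":"array","items":{"type":"array","items":{"type":"number"}}},"hand":{"type":"array","items":{"type":"number"}}},"required":["delta_pos","delta_rot","hand"]}

```bash
mkdir -p pics
cat > h.py <<'E'
import numpy as np, cv2
from workcell import sensors, imaging, robot
def cam(n,save=None):
    p,d=imaging.read_camera(n); 
    if save: cv2.imwrite('pics/'+save,p); np.savez('pics/'+save+'.npz',p=p,d=d)
    return p,d
def world(n,d):
    c=imaging.camera_params(n); H,W=d.shape; f=H/2/np.tan(np.radians(c['fovy'])/2)
    u,v=np.meshgrid(np.arange(W),np.arange(H))
    P=np.stack([(u-c['cx'])/f*d,(v-c['cy'])/f*d,d],-1); T=np.array(c['world_from_camera'])
    return P@T[:3,:3].T+T[:3,3]
E
python3 - <<'E'
from h import *
for n in('top','scene'):
    p,d=cam(n,n+'1.png'); print(n,imaging.camera_params(n))
print(sensors.read_state())
E
```

```text
top {'fovy': 57.27321596817852, 'cx': 274.74992801540316, 'cy': 213.14897485138542, 'world_from_camera': array([[-0.03746431, -0.97664875,  0.21155058,  0.32708532],
       [-0.99928699,  0.03562238, -0.01251258,  0.06609179],
       [ 0.00468446, -0.21186851, -0.97728695,  1.08909087],
       [ 0.        ,  0.        ,  0.        ,  1.        ]])}
scene {'fovy': 57.03027294355226, 'cx': 282.06005916610405, 'cy': 204.5698388736558, 'world_from_camera': array([[-0.76807538,  0.34009404, -0.54258295,  1.13148904],
       [ 0.64000055,  0.43605914, -0.63265451,  0.76424211],
       [ 0.02143623, -0.83317974, -0.55258666,  0.69764269],
       [ 0.        ,  0.        ,  0.        ,  1.        ]])}
{'t': 0.1, 'joints': array([-1.23503813e+00,  2.38723947e-01, -1.41905385e-02,  1.31919939e+00,
       -4.52411131e-05,  1.57081383e+00]), 'joint_velocities': array([ 2.98922275e-04, -2.49116037e-03,  8.72820001e-05,  5.42425711e-04,
       -1.14418165e-03,  1.03577353e-03]), 'joint_efforts': array([ 5.17953213e-04, -5.39721036e+01,  3.46997237e+01,  1.34180649e-02,
        7.22718687e-05, -1.39695598e-05]), 'tcp_pos': array([ 0.172848  , -0.49534683,  0.24773223]), 'ee_rot': array([ 2.03963747,  0.34703007, -2.04018527]), 'force': array([-0.286287  ,  0.3486422 ,  0.27651009]), 'wrist_torque': array([-0.00936621,  0.03375668, -0.01560491]), 'gripper_width': 0.997071040031711}
```

View pics/top1.png

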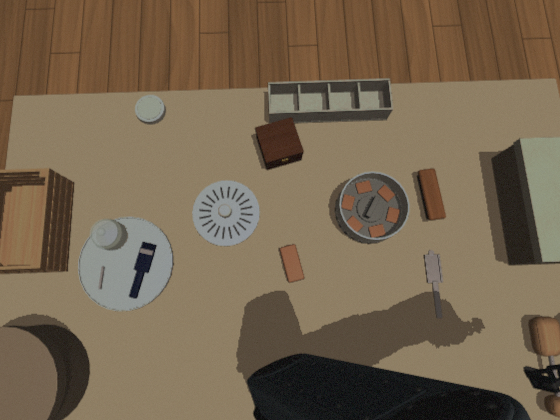

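View pics/scene1.png

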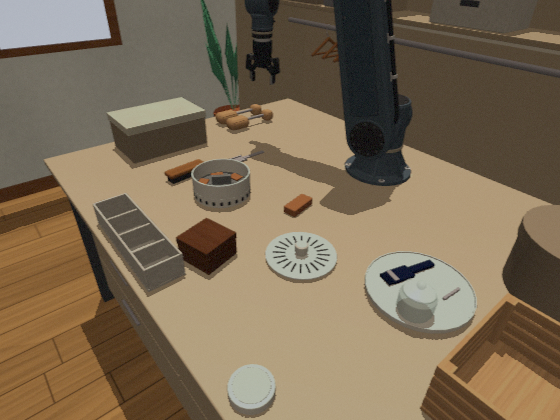

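The top picture shows the tub at (373,206) with its bar from about (365,216) to (376,197), and the cover at (226,212). The other things are clear of both. Next I fit these from depth.

Run:
```python
from h import *
from scipy.optimize import least_squares
def circ(P):
    r=least_squares(lambda q:np.hypot(P[:,0]-q[0],P[:,1]-q[1])-q[2],[*P.mean(0)[:2],.09],loss='soft_l1',f_scale=.002).x; return r
z=np.load('pics/top1.png.npz'); p,d=z['p'],z['d']; W=world('top',d)
v,u=np.mgrid[:420,:560]
near=lambda c,r:(np.hypot(u-c[0],v-c[1])<r)&(d>0)
m=near((373,206),42)
for lo,hi in((.078,.09),):
    P=W[m&(W[...,2]>lo)&(W[...,2]<hi)]; print('rim',circ(P),len(P),np.median(P[:,2]))
c=circ(P)
b=m&(W[...,2]>.055)&(W[...,2]<.078)&(np.hypot(W[...,0]-c[0],W[...,1]-c[1])<.045)
P=W[b]; print('bar',len(P),P.mean(0)); 
x=P[:,:2]-P[:,:2].mean(0); U,S,V=np.linalg.svd(x); print(V[0],np.degrees(np.arctan2(V[0,1],V[0,0])),np.ptp(x@V[0]),np.ptp(x@V[1]))
m=near((226,212),40)
P=W[m&(W[...,2]>.008)&(W[...,2]<.022)]; k=cv2.convexHull(P[:,:2].astype(np.float32))[:,0]; print('cover',circ(k),np.median(P[:,2]))
P=W[m&(W[...,2]>.035)]; print('knob',len(P),P.mean(0),P[:,2].max())
cv2.imwrite('pics/crop1.png',cv2.resize(p[160:255,325:420],None,fx=6,fy=6,interpolation=cv2.INTER_CUBIC))
from scipy.spatial.transform import Rotation as R
print(R.from_rotvec(sensors.read_state()['ee_rot']).as_matrix().round(3))
```

```text
rim [ 0.55768511 -0.21362438  0.09188771] 441 0.08250375972687385
bar 136 [ 0.55684961 -0.2125289   0.06718425]
[-0.86098467  0.5086309 ] 149.42732213790066 0.06523247213904544 0.01383807904370377
cover [0.56746658 0.19388312 0.09616259] 0.011820670335680017
knob 132 [0.56644115 0.19341848 0.04418143] 0.05021289688224129
[[-0.     0.329 -0.944]
 [ 0.001 -0.944 -0.329]
 [-1.    -0.001  0.   ]]
```

View pics/crop1.png

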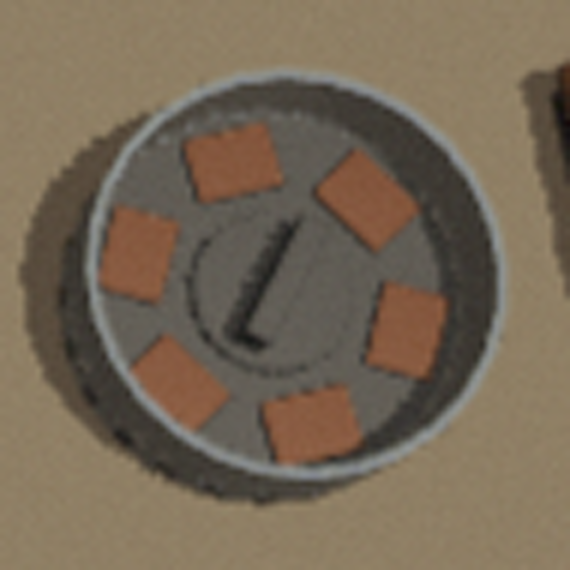

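The bar runs at −30.6° through about (0.557, −0.213), and the cover knob is at (0.566, 0.193). I'll move above the dial and start turning, checking which way joint 6 goes.

apply_moves(
  delta_pos=[
    [50, 35, 0],
    [90, 70, 0],
    [130, 100, 0],
    [180, 135, 0],
    [230, 170, 0],
    [280, 205, 0],
    [330, 245, 0],
    [370, 270, -20],
    [384, 282, -40],
    [384, 282, -50],
  ],
  delta_rot=[
    [0, 0, 10],
    [0, 0, 20],
    [0, 0, 30],
    [0, 0, 40],
    [0, 0, 50],
    [0, 0, 60],
    [0, 0, 70],
    [0, 0, 80],
    [0, 0, 90],
    [0, 0, 90],
  ],
  hand=[0, 0, 0, 0, 0, 0, 0, 0, 0, 0],
)

```text
t: 1.35
tcp_pos: [0.5572, -0.212, 0.1959]
ee_rot: [0.956, 1.354, -0.959]
force: [0.5, -0.8, -0.1]
gripper_width: 0.999
```

```bash
cat >> h.py <<'E'
from scipy.spatial.transform import Rotation as R
def st():
    s=sensors.read_state(); M=R.from_rotvec(s['ee_rot']).as_matrix()
    print('t',round(s['t'],2),'tcp',(s['tcp_pos']*1000).round(1),'yaw',np.degrees(np.arctan2(M[1,1],M[0,1])).round(1),'down',M[:,0].round(3),'j',s['joints'].round(2),'F',s['force'].round(1),'T',s['wrist_torque'].round(2),'g',round(s['gripper_width'],3))
E
python3 -c "from h import *;st()"
```

```text
t 1.35 tcp [ 557.2 -212.   195.9] yaw 19.4 down [-0.004  0.    -1.   ] j [-0.36  0.38  0.06  1.25 -0.    0.87] F [ 0.5 -0.8 -0.1] T [-0.01  0.    0.06] g 0.999
```

apply_moves(
  delta_pos=[
    [0, -1, 0],
    [0, -1, -15],
    [0, -1, -30],
    [0, -1, -45],
    [0, -1, -70],
    [0, -1, -95],
    [0, -1, -115],
    [0, -1, -128],
    [0, -1, -130],
    [0, -1, -130],
  ],
  delta_rot=[
    [0, 0, 10],
    [0, 0, 20],
    [0, 0, 30],
    [0, 0, 40],
    [0, 0, 40],
    [0, 0, 40],
    [0, 0, 40],
    [0, 0, 40],
    [0, 0, 40],
    [0, 0, 40],
  ],
  hand=[0, 0, 0, 0, 0, 0, 0, 0, 100, 150],
)

```text
t: 2.6
tcp_pos: [0.5573, -0.2134, 0.0665]
ee_rot: [0.418, 1.531, -0.422]
force: [0.1, 0.6, -0.3]
gripper_width: 0.606
```

```bash
python3 -c "
from h import *
st()
p,d=cam('top'); q,e=cam('scene')
a=cv2.resize(p[160:255,325:420],(570,570),interpolation=cv2.INTER_CUBIC)
cv2.imwrite('pics/g1.png',np.hstack([cv2.resize(a,(400,400)),cv2.resize(q[130:230,170:270],(400,400))]))"
```

```text
t 2.6 tcp [ 557.3 -213.4   66.5] yaw 59.3 down [-0.002 -0.002 -1.   ] j [-0.36  0.47 -0.15  0.95 -0.    0.17] F [ 0.1  0.6 -0.3] T [ 0.02 -0.03  0.02] g 0.606
```

View pics/g1.png

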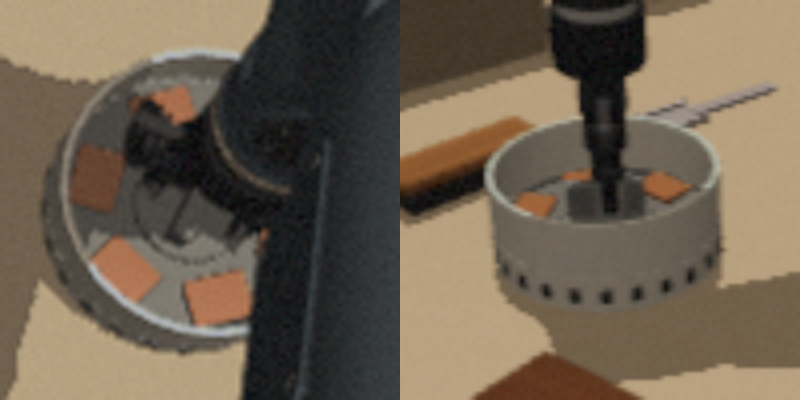

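The gripper straddles the bar: its fingers are on either side, across the bar, in both crops. I'll close it.

apply_moves(
  delta_pos=[
    [0, 0, 0],
    [0, 0, 0],
    [0, 0, 0],
    [0, 0, 0],
    [0, 0, 0],
  ],
  delta_rot=[
    [0, 0, 0],
    [0, 0, 0],
    [0, 0, 0],
    [0, 0, 0],
    [0, 0, 0],
  ],
  hand=[200, 255, 255, 255, 255],
)

```text
t: 3.32
tcp_pos: [0.5581, -0.2133, 0.0676]
ee_rot: [0.417, 1.53, -0.421]
force: [-0.7, 1.6, 6.3]
gripper_width: 0.151
```

```bash
python3 -c "from h import *;st()"
```

```text
t 3.33 tcp [ 558.1 -213.3   67.6] yaw 59.3 down [-0.    -0.003 -1.   ] j [-0.36  0.47 -0.15  0.95 -0.    0.17] F [-0.7  1.6  6.3] T [0.29 0.09 0.01] g 0.151
```

Gripped. Turning anticlockwise one click.

apply_moves(
  delta_pos=[
    [0, 0, 0],
    [0, 0, 0],
    [0, 0, 0],
    [0, 0, 0],
    [0, 0, 0],
  ],
  delta_rot=[
    [0, 0, 6],
    [0, 0, 12],
    [0, 0, 18],
    [0, 0, 24],
    [0, 0, 24],
  ],
  hand=[255, 255, 255, 255, 255],
)

```text
t: 3.95
tcp_pos: [0.5578, -0.2142, 0.0676]
ee_rot: [0.088, 1.569, -0.095]
force: [-1.7, -4.0, 0.9]
gripper_width: 0.145
```

```bash
python3 -c "from h import *;st()"
```

```text
t 3.95 tcp [ 557.8 -214.2   67.6] yaw 83.4 down [ 0.    -0.004 -1.   ] j [-0.36  0.47 -0.15  0.95 -0.   -0.25] F [-1.7 -4.   0.9] T [-0.89  0.45  0.04] g 0.145
```

apply_moves(
  delta_pos=[
    [0, 0, 0],
    [0, 0, 0],
    [0, 0, 0],
  ],
  delta_rot=[
    [0, 0, 4],
    [0, 0, 8],
    [0, 0, 8],
  ],
  hand=[255, 255, 255],
)

```text
t: 4.32
tcp_pos: [0.5577, -0.2146, 0.0677]
ee_rot: [-0.021, 1.57, 0.014]
force: [-0.8, -2.8, -0.8]
gripper_width: 0.148
```

```bash
python3 -c "from h import *;st()"
```

```text
t 4.33 tcp [ 557.7 -214.6   67.7] yaw 91.3 down [ 0.001 -0.005 -1.   ] j [-0.37  0.47 -0.15  0.95 -0.   -0.39] F [-0.8 -2.8 -0.8] T [-0.54  0.09 -0.33] g 0.148
```

apply_moves(
  delta_pos=[
    [0, 0, 0],
    [0, 0, 0],
  ],
  delta_rot=[
    [0, 0, 3],
    [0, 0, 3],
  ],
  hand=[255, 255],
)

```text
t: 4.58
tcp_pos: [0.5577, -0.2147, 0.0677]
ee_rot: [-0.061, 1.569, 0.053]
force: [-0.1, -3.8, -5.1]
gripper_width: 0.147
```

```bash
python3 -c "from h import *;st()"
```

```text
t 4.58 tcp [ 557.7 -214.7   67.7] yaw 94.2 down [ 0.001 -0.005 -1.   ] j [-0.37  0.47 -0.15  0.95 -0.   -0.44] F [-0.1 -3.8 -5.1] T [-0.76 -0.02 -0.03] g 0.147
```

apply_moves(
  delta_pos=[
    [0, 0, 0],
    [0, 0, 0],
  ],
  delta_rot=[
    [0, 0, 3],
    [0, 0, 3],
  ],
  hand=[255, 255],
)

```text
t: 4.82
tcp_pos: [0.5577, -0.2149, 0.0676]
ee_rot: [-0.101, 1.568, 0.092]
force: [0.6, -1.6, 0.8]
gripper_width: 0.147
```

```bash
python3 -c "from h import *;st()"
```

```text
t 4.83 tcp [ 557.7 -214.9   67.6] yaw 97.0 down [ 0.001 -0.006 -1.   ] j [-0.37  0.47 -0.15  0.95 -0.   -0.49] F [ 0.6 -1.6  0.8] T [-0.18  0.05 -0.01] g 0.147
```

apply_moves(
  delta_pos=[
    [0, 0, 0],
    [0, 0, 0],
    [0, 0, 0],
  ],
  delta_rot=[
    [0, 0, 5],
    [0, 0, 10],
    [0, 0, 10],
  ],
  hand=[255, 255, 255],
)

```text
t: 5.2
tcp_pos: [0.5578, -0.2153, 0.0677]
ee_rot: [-0.236, 1.557, 0.226]
force: [0.7, -6.9, -3.3]
gripper_width: 0.147
```

```bash
python3 -c "from h import *;st()"
```

```text
t 5.2 tcp [ 557.8 -215.3   67.7] yaw 106.9 down [ 0.002 -0.006 -1.   ] j [-0.37  0.47 -0.15  0.95 -0.   -0.66] F [ 0.7 -6.9 -3.3] T [-1.13 -0.23  0.06] g 0.147
```

apply_moves(
  delta_pos=[
    [0, 0, 0],
    [0, 0, 0],
  ],
  delta_rot=[
    [0, 0, 4],
    [0, 0, 4],
  ],
  hand=[255, 255],
)

```text
t: 5.45
tcp_pos: [0.5579, -0.2154, 0.0677]
ee_rot: [-0.287, 1.551, 0.277]
force: [1.2, -3.3, -3.0]
gripper_width: 0.144
```

```bash
python3 -c "from h import *;st()"
```

```text
t 5.45 tcp [ 557.9 -215.4   67.7] yaw 110.6 down [ 0.003 -0.006 -1.   ] j [-0.37  0.47 -0.15  0.95 -0.   -0.73] F [ 1.2 -3.3 -3. ] T [-0.52 -0.05 -1.26] g 0.144
```

apply_moves(
  delta_pos=[
    [0, 0, 0],
    [0, 0, 0],
  ],
  delta_rot=[
    [0, 0, 4],
    [0, 0, 4],
  ],
  hand=[255, 255],
)

```text
t: 5.7
tcp_pos: [0.5579, -0.2154, 0.0677]
ee_rot: [-0.338, 1.543, 0.328]
force: [-0.4, -1.6, -1.2]
gripper_width: 0.151
```

```bash
python3 -c "from h import *;st()"
```

```text
t 5.7 tcp [ 557.9 -215.4   67.7] yaw 114.3 down [ 0.003 -0.005 -1.   ] j [-0.37  0.47 -0.15  0.95 -0.   -0.79] F [-0.4 -1.6 -1.2] T [-0.27 -0.02 -2.22] g 0.151
```

Torque jumps to 2.2 N m past 107°, so the stop is two clicks from the start, at tool yaw about 107.4°. Going back to neutral and checking.

apply_moves(
  delta_pos=[
    [0, 1, 0],
    [0, 1.5, 0],
    [0, 1.5, 0],
  ],
  delta_rot=[
    [0, 0, -4],
    [0, 0, -7],
    [0, 0, -7],
  ],
  hand=[255, 255, 255],
)

```text
t: 6.08
tcp_pos: [0.5579, -0.2151, 0.0676]
ee_rot: [-0.242, 1.557, 0.228]
force: [-1.2, -10.1, -4.4]
gripper_width: 0.142
```

```bash
python3 -c "from h import *;st()"
```

```text
t 6.08 tcp [ 557.9 -215.1   67.6] yaw 107.1 down [ 0.002 -0.008 -1.   ] j [-0.36  0.47 -0.15  0.95 -0.01 -0.66] F [ -1.2 -10.1  -4.4] T [-1.82  0.1   0.02] g 0.142
```

apply_moves(
  delta_pos=[
    [0, 0, 0],
    [0, 0, 0],
    [0, 0, 0],
    [0, 0, 0],
    [0, 0, 0],
    [0, 0, 0],
    [0, 0, 0],
    [0, 0, 0],
    [0, 0, 0],
    [0, 0, 0],
    [0, 0, 0],
    [0, 0, 0],
  ],
  delta_rot=[
    [0, 0, -7],
    [0, 0, -14],
    [0, 0, -21],
    [0, 0, -28],
    [0, 0, -35],
    [0, 0, -42],
    [0, 0, -49],
    [0, 0, -56],
    [0, 0, -62],
    [0, 0, -68],
    [0, 0, -72],
    [0, 0, -72],
  ],
  hand=[255, 255, 255, 255, 255, 255, 255, 255, 255, 255, 255, 255],
)

```text
t: 7.58
tcp_pos: [0.5589, -0.2126, 0.0677]
ee_rot: [0.746, 1.443, -0.75]
force: [4.3, 8.7, -0.5]
gripper_width: 0.146
```

```bash
python3 -c "from h import *;st()"
```

```text
t 7.58 tcp [ 558.9 -212.6   67.7] yaw 35.1 down [-0.006 -0.    -1.   ] j [-0.36  0.48 -0.14  0.96 -0.    0.6 ] F [ 4.3  8.7 -0.5] T [ 1.88 -1.05  0.13] g 0.146
```

apply_moves(
  delta_pos=[
    [0, 0, 0],
    [0, 0, 0],
    [0, 0, 0],
    [0, 0, 0],
    [0, 0, 0],
    [0, 0, 0],
    [0, 0, 0],
    [0, 0, 0],
    [0, 0, 0],
    [0, 0, 0],
    [0, 0, 0],
    [0, 0, 0],
  ],
  delta_rot=[
    [0, 0, -7],
    [0, 0, -14],
    [0, 0, -21],
    [0, 0, -28],
    [0, 0, -35],
    [0, 0, -42],
    [0, 0, -49],
    [0, 0, -56],
    [0, 0, -62],
    [0, 0, -68],
    [0, 0, -72],
    [0, 0, -72],
  ],
  hand=[255, 255, 255, 255, 255, 255, 255, 255, 255, 255, 255, 255],
)

```text
t: 9.07
tcp_pos: [0.5619, -0.2124, 0.0677]
ee_rot: [1.673, 0.835, -1.663]
force: [11.8, -1.0, -9.9]
gripper_width: 0.148
```

```bash
python3 -c "from h import *;st()"
```

```text
t 9.07 tcp [ 561.9 -212.4   67.7] yaw -37.0 down [ 0.003  0.005 -1.   ] j [-0.36  0.48 -0.14  0.96  0.01  1.85] F [11.8 -1.  -9.9] T [-0.36 -2.38  0.03] g 0.148
```

Torque is near zero at the sixth click. Releasing and lifting straight up, then moving toward the cover.

apply_moves(
  delta_pos=[
    [0, 0, 0],
    [0, 0, 0],
    [0, 0, 0],
    [0, 0, 0],
    [0, 0, 0],
    [0, 0, 30],
    [0, 0, 80],
    [0, 0, 130],
    [0, 50, 135],
    [0, 110, 135],
    [0, 170, 135],
    [0, 170, 135],
  ],
  delta_rot=[
    [0, 0, 0],
    [0, 0, 0],
    [0, 0, 0],
    [0, 0, 0],
    [0, 0, 0],
    [0, 0, 0],
    [0, 0, 0],
    [0, 0, 0],
    [0, 0, 10],
    [0, 0, 20],
    [0, 0, 30],
    [0, 0, 37],
  ],
  hand=[200, 150, 80, 0, 0, 0, 0, 0, 0, 0, 0, 0],
)

```text
t: 10.58
tcp_pos: [0.5616, -0.0387, 0.203]
ee_rot: [1.207, 1.219, -1.199]
force: [0.4, 0.2, -0.1]
gripper_width: 0.999
```

apply_moves(
  delta_pos=[
    [0, 60, 0],
    [0, 120, 0],
    [0, 180, 0],
    [0, 230, 0],
    [0, 235, 0],
    [0, 235, 0],
  ],
  delta_rot=[
    [0, 0, 5],
    [0, 0, 10],
    [0, 0, 15],
    [0, 0, 20],
    [0, 0, 20],
    [0, 0, 20],
  ],
  hand=[0, 0, 0, 0, 0, 0],
)

```text
t: 11.32
tcp_pos: [0.5614, 0.1964, 0.2028]
ee_rot: [0.944, 1.364, -0.939]
force: [-0.2, -0.5, 0.3]
gripper_width: 1.003
```

Run:
```python
from h import *
from scipy.optimize import least_squares
st()
p,d=cam('top','top2.png'); W=world('top',d)
v,u=np.mgrid[:420,:560]
m=(np.hypot(u-373,v-206)<42)&(d>0)
Z=W[...,2]
P=W[m&(Z>.078)&(Z<.09)]; c=least_squares(lambda q:np.hypot(P[:,0]-q[0],P[:,1]-q[1])-q[2],[.557,-.213,.09],loss='soft_l1',f_scale=.002).x;print(c)
b=m&(Z>.055)&(Z<.078)&(np.hypot(W[...,0]-c[0],W[...,1]-c[1])<.045)
P=W[b]; x=P[:,:2]-P[:,:2].mean(0); V=np.linalg.svd(x)[2]; print(len(P),P.mean(0),np.degrees(np.arctan2(V[0,1],V[0,0])),np.ptp(x@V[0]))
a=cv2.resize(p[160:255,325:420],(400,400),interpolation=cv2.INTER_CUBIC)
cv2.imwrite('pics/g2.png',np.hstack([a,cv2.resize(p[150:270,160:280],(400,400))]))
```

```text
t 11.32 tcp [561.4 196.4 202.8] yaw 20.6 down [-0.003  0.006 -1.   ] j [0.33 0.38 0.07 1.26 0.01 1.55] F [-0.2 -0.5  0.3] T [-0.    0.01 -0.02] g 1.003
[ 0.55777812 -0.213647    0.09193064]
152 [ 0.55721161 -0.21237976  0.06681358] -126.39559693540028 0.06348512303050222
```

View pics/g2.png

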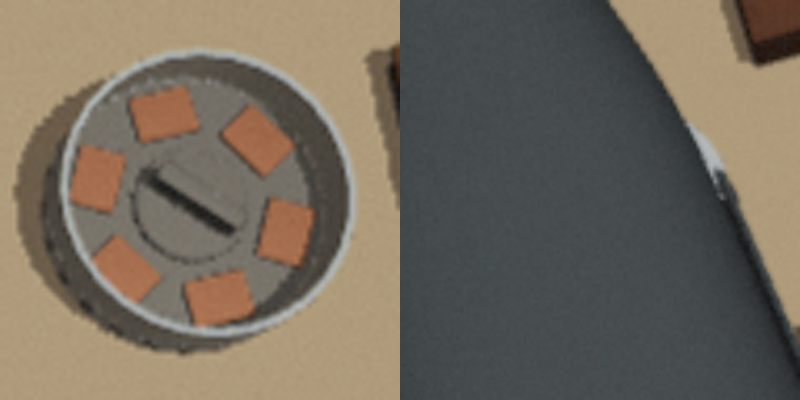

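The left crop shows the bar at (145,170)–(235,232). Its fitted angle has changed by −95.8°, which matches 2 clicks back and 6 forward (−96° net). Next I go down to the cover knob.

apply_moves(
  delta_pos=[
    [4, -2, -40],
    [4.6, -3, -80],
    [4.6, -3, -115],
    [4.6, -3, -140],
    [4.6, -3, -158],
    [4.6, -3, -167],
    [4.6, -3, -167],
    [4.6, -3, -167],
    [4.6, -3, -167],
  ],
  delta_rot=[
    [-0.3, -0.2, 0],
    [-0.3, -0.2, 0],
    [-0.3, -0.2, 0],
    [-0.3, -0.2, 0],
    [-0.3, -0.2, 0],
    [-0.3, -0.2, 0],
    [-0.3, -0.2, 0],
    [-0.3, -0.2, 0],
    [-0.3, -0.2, 0],
  ],
  hand=[0, 0, 0, 0, 0, 0, 0, 50, 80],
)

```text
t: 12.5
tcp_pos: [0.5666, 0.1927, 0.0367]
ee_rot: [0.943, 1.356, -0.94]
force: [-0.8, -0.7, -0.6]
gripper_width: 0.684
```

```bash
python3 -c "
from h import *
st()
q,e=cam('scene')
cv2.imwrite('pics/g3.png',cv2.resize(q[190:290,240:360],(720,600),interpolation=cv2.INTER_CUBIC))"
```

```text
t 12.5 tcp [566.6 192.7  36.7] yaw 20.5 down [ 0.002  0.001 -1.   ] j [ 0.33  0.5  -0.18  0.88  0.    1.54] F [-0.8 -0.7 -0.6] T [ 0.04 -0.05 -0.02] g 0.684
```

View pics/g3.png

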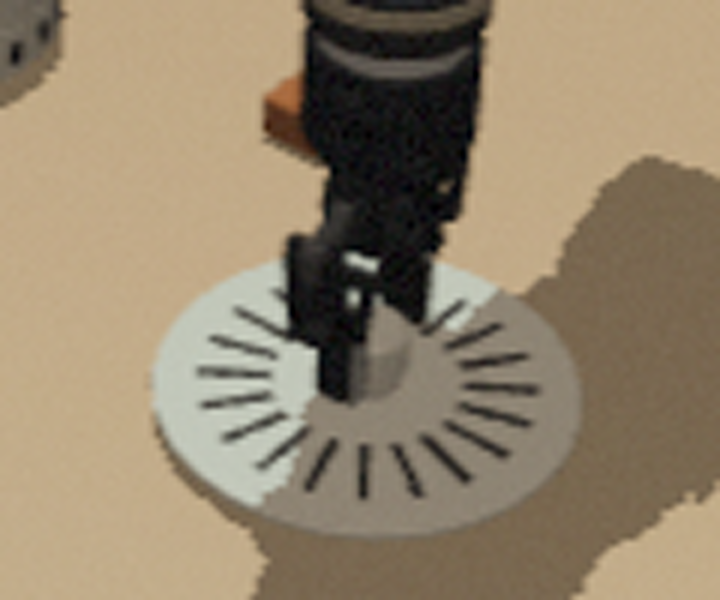

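The fingers straddle the knob at (385,350) in the crop. Closing, then a small lift.

apply_moves(
  delta_pos=[
    [0, 0, 0],
    [0, 0, 0],
    [0, 0, 0],
    [0, 0, 0],
    [0, 0, 0],
    [0, 0, 0],
    [0, 0, 10],
    [0, 0, 25],
    [0, 0, 40],
    [0, 0, 40],
  ],
  delta_rot=[
    [0, 0, 0],
    [0, 0, 0],
    [0, 0, 0],
    [0, 0, 0],
    [0, 0, 0],
    [0, 0, 0],
    [0, 0, 0],
    [0, 0, 0],
    [0, 0, 0],
    [0, 0, 0],
  ],
  hand=[110, 140, 200, 255, 255, 255, 255, 255, 255, 255],
)

```text
t: 13.8
tcp_pos: [0.5675, 0.1931, 0.0785]
ee_rot: [0.945, 1.355, -0.938]
force: [0.4, 0.3, -1.9]
gripper_width: 0.401
```

```bash
python3 -c "from h import *;st()"
```

```text
t 13.8 tcp [567.5 193.1  78.5] yaw 20.5 down [ 0.004  0.002 -1.   ] j [ 0.33  0.46 -0.13  0.97  0.    1.54] F [ 0.4  0.3 -1.9] T [-0.02 -0.01  0.  ] g 0.401
```

apply_moves(
  delta_pos=[
    [0, 0, 40],
    [0, 0, 80],
    [0, -35, 100],
    [-2, -80, 100],
    [-4, -125, 100],
    [-5, -170, 100],
    [-6, -215, 100],
    [-7, -260, 100],
    [-8, -305, 100],
    [-9, -345, 100],
    [-9.5, -380, 100],
    [-9.5, -400, 100],
  ],
  delta_rot=[
    [-0.1, -0.2, 0],
    [-0.1, -0.2, 0],
    [-0.1, 0.2, 0],
    [-0.1, 0.2, 0],
    [-0.1, 0.2, 0],
    [-0.1, 0.2, 0],
    [-0.1, 0.2, 0],
    [-0.1, 0.2, 0],
    [-0.1, 0.2, 0],
    [-0.1, 0.2, 0],
    [-0.1, 0.2, 0],
    [-0.1, 0.2, 0],
  ],
  hand=[255, 255, 255, 255, 255, 255, 255, 255, 255, 255, 255, 255],
)

```text
t: 15.3
tcp_pos: [0.5577, -0.2084, 0.1781]
ee_rot: [0.943, 1.357, -0.943]
force: [-0.1, 1.6, -3.1]
gripper_width: 0.396
```

```bash
python3 -c "from h import *;st()"
```

```text
t 15.3 tcp [ 557.7 -208.4  178.1] yaw 20.4 down [ 0.  0. -1.] j [-0.36  0.39  0.02  1.2   0.    0.86] F [-0.1  1.6 -3.1] T [-0.   -0.04 -0.03] g 0.396
```

Moving to 15 mm or so above the rim and looking.

apply_moves(
  delta_pos=[
    [0, -3, -15],
    [0, -5, -30],
    [0, -5, -45],
    [0, -5, -45],
    [0, -5, -45],
  ],
  delta_rot=[
    [0, 0, 0],
    [0, 0, 0],
    [0, 0, 0],
    [0, 0, 0],
    [0, 0, 0],
  ],
  hand=[255, 255, 255, 255, 255],
)

```text
t: 15.92
tcp_pos: [0.5579, -0.2129, 0.1333]
ee_rot: [0.943, 1.357, -0.942]
force: [0.3, 0.1, -1.3]
gripper_width: 0.401
```

Run:
```python
from h import *
from scipy.optimize import least_squares
st()
q,e=cam('scene','s3.png'); W=world('scene',e); s=W.reshape(-1,3)
m=(np.hypot(s[:,0]-.558,s[:,1]+.213)<.105)&(s[:,2]>.095)&(s[:,2]<.125); 
P=s[m]; P=P[(np.hypot(P[:,0]-.558,P[:,1]+.213)>.035)]
A=np.c_[P[:,:2]-[.558,-.213],np.ones(len(P))]; r=np.linalg.lstsq(A,P[:,2],rcond=None)[0]
for _ in range(5):
    k=np.abs(A@r-P[:,2])<.003; r=np.linalg.lstsq(A[k],P[k,2],rcond=None)[0]
print('plane',r,k.sum(),len(P))
P=P[k]
h=cv2.convexHull(P[:,:2].astype(np.float32))[:,0]
print(least_squares(lambda q:np.hypot(h[:,0]-q[0],h[:,1]-q[1])-q[2],[.558,-.213,.097],loss='soft_l1',f_scale=.002).x,len(h))
cv2.imwrite('pics/g4.png',cv2.resize(q[125:225,160:280],(720,600),interpolation=cv2.INTER_CUBIC))
```

```text
t 15.93 tcp [ 557.9 -212.9  133.3] yaw 20.4 down [ 0.001  0.    -1.   ] j [-0.36  0.42 -0.05  1.1   0.    0.85] F [ 0.3  0.1 -1.3] T [ 0.01 -0.04 -0.01] g 0.401
plane [-0.0017096  -0.00072395  0.10877328] 1037 1072
[ 0.55841321 -0.21212739  0.09664397] 40
```

View pics/g4.png

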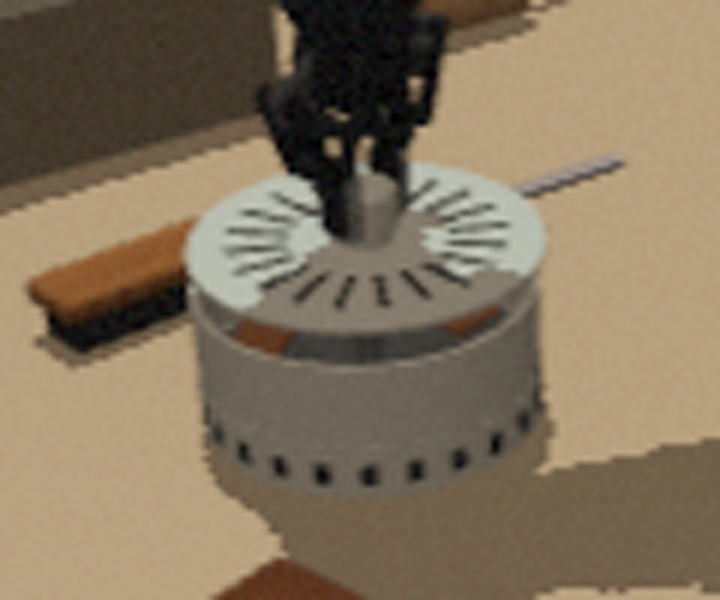

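The cover hangs level, centred within about 1.5 mm of the tub, with about 20 mm to go. Lowering gently.

apply_moves(
  delta_pos=[
    [0, -1, -4],
    [0, -1, -8],
    [0, -1, -11],
    [0, -1, -13],
    [0, -1, -15],
    [0, -1, -16],
    [0, -1, -17],
    [0, -1, -17],
  ],
  delta_rot=[
    [0, 0, 0],
    [0, 0, 0],
    [0, 0, 0],
    [0, 0, 0],
    [0, 0, 0],
    [0, 0, 0],
    [0, 0, 0],
    [0, 0, 0],
  ],
  hand=[255, 255, 255, 255, 255, 255, 255, 255],
)

```text
t: 16.98
tcp_pos: [0.558, -0.2141, 0.1165]
ee_rot: [0.943, 1.356, -0.942]
force: [0.5, 1.6, -1.8]
gripper_width: 0.396
```

```bash
python3 -c "from h import *;st()"
```

```text
t 16.98 tcp [ 558.  -214.1  116.5] yaw 20.4 down [ 0.001 -0.    -1.   ] j [-0.37  0.43 -0.08  1.06  0.    0.85] F [ 0.5  1.6 -1.8] T [ 0.04  0.07 -0.06] g 0.396
```

apply_moves(
  delta_pos=[
    [0, 0, -1],
    [0, 0, -2],
    [0, 0, -2],
  ],
  delta_rot=[
    [0, 0, 0],
    [0, 0, 0],
    [0, 0, 0],
  ],
  hand=[255, 255, 255],
)

```text
t: 17.35
tcp_pos: [0.558, -0.2141, 0.1145]
ee_rot: [0.943, 1.356, -0.942]
force: [0.3, -0.2, -2.1]
gripper_width: 0.4
```

```bash
python3 -c "from h import *;st()"
```

```text
t 17.35 tcp [ 558.  -214.1  114.5] yaw 20.4 down [ 0.001  0.    -1.   ] j [-0.37  0.43 -0.08  1.06  0.    0.85] F [ 0.3 -0.2 -2.1] T [0.01 0.03 0.04] g 0.4
```

No contact force yet, so the plug is inside the mouth (well below where its edge would have caught). One millimetre at a time from here.

apply_moves(
  delta_pos=[
    [0, 0, -1],
    [0, 0, -1],
  ],
  delta_rot=[
    [0, 0, 0],
    [0, 0, 0],
  ],
  hand=[255, 255],
)

```text
t: 17.6
tcp_pos: [0.558, -0.2141, 0.1135]
ee_rot: [0.943, 1.356, -0.942]
force: [0.4, -0.2, -1.3]
gripper_width: 0.4
```

apply_moves(
  delta_pos=[
    [0, 0, -1],
    [0, 0, -1],
  ],
  delta_rot=[
    [0, 0, 0],
    [0, 0, 0],
  ],
  hand=[255, 255],
)

```text
t: 17.85
tcp_pos: [0.558, -0.2141, 0.1133]
ee_rot: [0.943, 1.356, -0.942]
force: [-2.4, 1.3, 5.6]
gripper_width: 0.397
```

Contact came at 113.3 mm, at the predicted seated height. Opening slowly, then lifting away.

apply_moves(
  delta_pos=[
    [0, 0, 0],
    [0, 0, 0],
    [0, 0, 0],
    [0, 0, 0],
    [0, 0, 0],
    [0, 0, 0],
    [0, 0, 10],
    [0, 0, 40],
    [0, 0, 80],
    [0, 0, 120],
  ],
  delta_rot=[
    [0, 0, 0],
    [0, 0, 0],
    [0, 0, 0],
    [0, 0, 0],
    [0, 0, 0],
    [0, 0, 0],
    [0, 0, 0],
    [0, 0, 0],
    [0, 0, 0],
    [0, 0, 0],
  ],
  hand=[145, 135, 120, 80, 20, 0, 0, 0, 0, 0],
)

```text
t: 19.1
tcp_pos: [0.5579, -0.2141, 0.2352]
ee_rot: [0.943, 1.355, -0.942]
force: [0.0, 0.2, 1.1]
gripper_width: 1.0
```

apply_moves(
  delta_pos=[
    [0, 50, 0],
    [0, 100, 0],
    [0, 150, 0],
    [0, 200, 0],
    [0, 250, 0],
    [0, 250, 0],
  ],
  delta_rot=[
    [0, 0, 0],
    [0, 0, 0],
    [0, 0, 0],
    [0, 0, 0],
    [0, 0, 0],
    [0, 0, 0],
  ],
  hand=[0, 0, 0, 0, 0, 0],
)

```text
t: 19.85
tcp_pos: [0.5578, 0.039, 0.236]
ee_rot: [0.941, 1.356, -0.938]
force: [-0.0, 0.2, 0.4]
gripper_width: 0.999
```

Run:
```python
from h import *
from scipy.optimize import least_squares
st()
for n in('scene','top'):
    q,e=cam(n,n+'4.png'); s=world(n,e).reshape(-1,3)
    rr=np.hypot(s[:,0]-.558,s[:,1]+.213); P=s[(rr<.105)&(rr>.03)&(s[:,2]>.078)&(s[:,2]<.11)]
    A=np.c_[P[:,:2]-[.558,-.213],np.ones(len(P))]; r=np.linalg.lstsq(A,P[:,2],rcond=None)[0]
    for _ in range(5):
        k=np.abs(A@r-P[:,2])<.003; r=np.linalg.lstsq(A[k],P[k,2],rcond=None)[0]
    h=cv2.convexHull(P[k,:2].astype(np.float32))[:,0]
    print(n,'plane',r,k.sum(),len(P),least_squares(lambda q:np.hypot(h[:,0]-q[0],h[:,1]-q[1])-q[2],[.558,-.213,.097],loss='soft_l1',f_scale=.002).x)
    if n=='scene': a=cv2.resize(q[140:220,175:265],(450,400),interpolation=cv2.INTER_CUBIC)
    else: b=cv2.resize(q[160:255,325:420],(350,400))
cv2.imwrite('pics/g5.png',np.hstack([a,b]))
```

```text
t 19.85 tcp [557.8  39.  236. ] yaw 20.7 down [ 0.003  0.    -1.   ] j [ 0.07  0.3   0.04  1.31 -0.    1.28] F [-0.   0.2  0.4] T [ 0.01 -0.02 -0.03] g 0.999
scene plane [-0.00119685 -0.00028035  0.08891985] 1138 1261 [ 0.55904891 -0.21326009  0.09665846]
top plane [-0.00150993  0.00198481  0.0880906 ] 1918 2115 [ 0.55623408 -0.21553677  0.09535794]
```

View pics/g5.png

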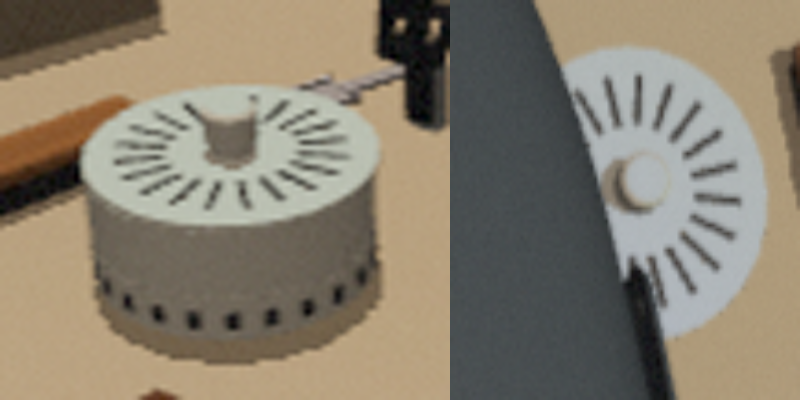

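The cover sits flush on the rim. Its top is at 88–89 mm (89 mm expected when seated), the tilt is under 0.2°, and the gripper is clear of it. Handing in.

```bash
python3 -c "from workcell import robot;print(robot.sign_off())"
```

```text
the job is handed in; nothing more can be done
None
```

The dial is in its sixth click from the stop and the cover is seated on the freshener. I handed the job in at about 20 s.

- **Dial:** I turned it anticlockwise two clicks to the stop, where the torque rose to 2.2 N m against about 0.3 N m at a click. I then turned it clockwise 144° and let go. The top camera showed a net turn of −95.8°, where two clicks back and six forward gives −96°.
- **Cover:** I gripped it by the knob and lowered it until it touched at the predicted height with about 6 N, then released it and lifted away. The flange top measured 88.9 mm (scene camera) and 88.1 mm (top camera), against 89 mm when seated. The tilt was under 0.2°.
- **Disagreement:** the two cameras put the cover's centre about 3 mm apart. In the last top view the arm hid part of the cover, so I trust the scene camera more there.
- **Bystanders:** I touched none of the other things on purpose. I did not measure their positions again at the end.

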